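# Close and sort the freezer boxes and the culture dish

## Task

Tidy the bench by type: press the lids of the two square freezer boxes fully home, and slide the boxes side by side into the high-walled open-fronted bin and the round culture dish into the low-walled one, each right up to the bin's back wall and flat on the bench. Press and push firmly but never hard, and leave the vial, the timer and the tape roll where they are.

Things in the scene. Friction and masses are not known exactly. Their poses are not given: they have to be found in the camera images.
- box_a: square freezer box, 72x72 mm, grey with a white push-on lid standing proud, 0.13 to 0.3 kg, upright, too wide to grasp: push it along the bench, press its lid from above. Origin: centre of the underside; x and y normal to its sides (72 mm foot up to z = 6 mm, 67 mm wall above, 72 mm lid). Lid top 42 mm above the bench when fully raised, 34 mm when home. Both boxes are alike
- box_b: square freezer box, 72x72 mm, grey with a white push-on lid standing proud, 0.13 to 0.3 kg, upright, too wide to grasp: push it along the bench, press its lid from above. Origin: centre of the underside; x and y normal to its sides (72 mm foot up to z = 6 mm, 67 mm wall above, 72 mm lid). Lid top 42 mm above the bench when fully raised, 34 mm when home. Both boxes are alike
- box_a_lid (a joint): lid of box_a, m pressed down: 0 = fully raised (8 mm proud), 0.008 = home on a hard stop. Starts 5 to 8 mm proud, slides straight down against a constant resistance of 5 to 10 N (the boxes differ), stays where left, no spring back; the sure sign of home is the force rising sharply above that
- box_b_lid (a joint): lid of box_b, m pressed down: 0 = fully raised (8 mm proud), 0.008 = home on a hard stop. Starts 5 to 8 mm proud, slides straight down against a constant resistance of 5 to 10 N (the boxes differ), stays where left, no spring back; the sure sign of home is the force rising sharply above that
- dish: closed round culture dish with pale filling, 91 mm across, 16 mm high, one rigid piece of 0.03 to 0.08 kg, lying flat, too wide to grasp from above. Origin: centre of the underside
- low_bin: grey metal bin for the dish, fixed; three walls 14 mm high, 4 mm thick, open front. Inside 88 mm deep (x), 112 mm wide (y). Origin: centre of its floor at bench level (no step at the mouth); x points to the back wall, inner face at x = +44 mm; mouth at x = -44 mm; dish centre at x = -1.5 mm when touching the back. 3 mm high screw tabs behind. The two bins swap places between starts
- high_bin: grey metal bin for both boxes, fixed; three walls 30 mm high, 4 mm thick, open front, no divider. Inside 70 mm deep (x), 184 mm wide (y): boxes side by side, centres near y = +46 and -46 mm. Origin: centre of its floor at bench level (no step); x points to the back wall, inner face at x = +35 mm; mouth at x = -35 mm; box centre at x = -1 mm when square against the back
- vial: reagent vial with a cap, 26 mm across, 58 mm high, upright, bystander, loose; leave it where it is. Origin: centre of the underside
- timer: flat bench timer with buttons, 64x72x19 mm, bystander, loose; leave it where it is. Origin: centre of the underside
- tape_roll: roll of tape lying flat, 106 mm across, 19 mm high, bystander, loose; leave it where it is. Origin: centre of the underside
There are look-alikes about, which are no part of the job. Leave any blue or pink look-alike of the dish alone.

How it is judged:
At the end, for the whole second after the job is handed in: The dish lies flat in the low-walled bin and both boxes stand flat in the high-walled bin, each within 12 mm of touching the back wall and between the side walls, at rest; both lids are within 1.8 mm of home (x of dish in the frame of low_bin between -0.0135 and 0.008 m and y of dish in the frame of low_bin between -0.03 and 0.03 m and height (world z) of dish between -0.004 and 0.006 m and angle between each of dish, box_a, box_b's own z axis and vertical below 0.1 rad and linear speed of each of dish, box_a, box_b below 0.01 m/s and x of box_a in the frame of high_bin between -0.013 and 0.008 m and y of box_a in the frame of high_bin between -0.065 and 0.065 m and height (world z) of box_a between -0.004 and 0.006 m and value of joint each of box_a_lid, box_b_lid above 0.0062 m and x of box_b in the frame of high_bin between -0.013 and 0.008 m and y of box_b in the frame of high_bin between -0.065 and 0.065 m and height (world z) of box_b between -0.004 and 0.006 m).
It fails at once if a box is pressed or pushed with more than 80 N (contact force between the fingers and box_a above 80 N or contact force between the fingers and box_b above 80 N).
It fails at once if the dish is pressed or pushed with more than 60 N (contact force between the fingers and dish above 60 N).
It fails at once if a box or the dish is tipped over (angle between any of box_a, box_b, dish's own z axis and vertical above 0.6 rad).
It fails at once if the vial, timer or tape roll is moved by more than 20 mm (distance of any of vial, timer, tape_roll from where it was at the start of the episode above 0.02 m).
It also fails if it takes over 72 s, if anything falls off the work surface, if the arm or the gripper's body presses on something with over 40 N, if the wrist force passes 120 N, or if a joint passes its speed limit or range.

## Robot

A 6-joint arm with a two-finger parallel gripper is mounted at the origin on the work surface; the furniture and walls round the work are solid. World frame = base frame: x ahead of the robot, y to its left, z up, the work surface at z = 0. Lengths are in m, angles in rad, forces in N, time in s.
With the tool pointing down it reaches from about 0.425 to 0.95 m from the base axis. Payload 3.5 kg.
Tool frame: the origin (TCP) lies midway between the tips of the shut fingers; the grasp point (between the pads) lies 19 mm behind it (ctrl.hold_point_z is the distance from the TCP to the grasp point, in m); z points along the fingers, y is the line along which they close (so a half turn about z gives the same grasp; the last joint's range is limited). The gripper opens to 85 mm and grips with 20 to 120 N. Pads are 22 mm wide; open, the fingers measure 114 mm over their backs; the gripper's body (76 mm by 85 mm) begins 54 mm behind the grasp point. The pads swing forward as they close: fully open they stand 13 mm farther back than shut.
Start: joints at [-1.34, 0.286, 1.577, -0, 1.279, -0.15], TCP at [0.251, -0.627, 0.231] pointing down, gripper open.
Joint ranges: [-2.77, 2.77], [-0.9, 2.22], [0.21, 2.48], [-1.53, 4.67], [0.24, 2.81], [-2.84, 2.84]. Speed limits (rad/s): [2.79, 2.79, 3.14, 3.14, 3.14, 3.14].

## Interface

Orientations are given as a unit quaternion [x, y, z, w].
In Python, from plant import readout, cams, sign_off, ctrl gives the robot as it stands. The module is installed in compiled form; this text tells all that it offers.
- The arm moves only by the tool step_arm, never from a script. Its argument "increments" is a list of rows, each a list of 2 entries, a list of its own where there are three numbers: the shift along the world's x, y, z in mm, then the turn, a rotation vector about the world's x, y, z in rad. In form: [[[x, y, z], [rx, ry, rz]], ...]. A call has 1 to 8 rows; each row shifts and turns the commanded pose from where the row before left it; what a row does not reach is not made up. A row lasts 1/12 s, in which the tool goes at most 41.7 mm and 7.16 degrees, less where a joint would pass 70% of its speed; a pose out of reach is approached as far as the arm can. A call is refused whole if a number of a shift passes 41.7 or a number of a turn 0.125, either way. A call with a gripper value outside its range is refused whole. "fingers" is the opening, from -1 (shut) to 1 (fully open), set as the call begins (left out, the last holds). The fingers move at their own pace and stop on an object; "grip_force" is the grip in N (left out, the last holds). Time passes only in rows, so rows that do not move let the fingers close. It gives the time, the measured TCP pose, the force, the opening and the grip force at its end, in the units of the state.
- readout.get_state(): the state, without advancing time (a new reading comes with each control period).
- cams.read_camera(name): name is "scene" or "top"; returns the picture (420x560x3 uint8, red, green, blue); there is no depth.
- cams.get_calibration(name): a dict with "fx", "fy", "cx", "cy" (pixels), "eye" and "rotation" of the camera in the world. Camera axes: x right, y up, looking along -z (the intrinsics and any distortion apply to the point x, -y, -z); pixel columns grow to the right and rows downward; lengths in m; the calibration is good to about 2 mm. A picture is of the moment at which its call begins. get_calibration takes no time and is no camera call.
- sign_off(): hands the job in; it is judged then, once.
The state is a dict: "time": time; "qpos": joint angles; "dq": joint speeds; "joint_efforts": joint torques, N m; "eef_pos": TCP position; "tcp_rot": TCP orientation; "contact_force": force on the tool from outside, world axes, zero at the start; "wrist_torque": the same for the moment, N m; "opening": opening from 0.0 (shut) to 1.0 (fully open); "finger_force": force on a finger pad.
Only numpy, scipy, OpenCV 4.12 (cv2) and the standard library are available. Lean on these libraries where they do the work, as an engineer would, in place of code of your own. Each camera call takes 0.05 s, during which the arm holds its last target. There are 200 camera calls.

## Working session

There is one attempt and no reset: what is moved stays moved. The work goes in short steps, Python scripts to look and compute and a tool call to move; the robot and the scene stay as the last step left them, time stands still between calls to the robot, and variables do not carry over. Pictures are saved under pics/ and viewed, at most 10 in all, crops included, and the job is handed in when it is done.

Besides the shell and the picture viewer there is one more tool, called after "Request:" as a command line: name --argument value ..., lists and objects as JSON in quotes. step_arm: Moves the arm, as the interface text tells. Its arguments: {"type":"object","properties":{"increments":{"type":"array","items":{"type":"array"}},"fingers":{"type":"number"},"grip_force":{"type":"number"}},"required":["increments"]}

```bash
mkdir -p pics; cat > h.py <<'E'
import numpy as np, cv2
from plant import readout, cams, ctrl
def snap(n,f):
    im=cams.read_camera(n); cv2.imwrite(f,im[:,:,::-1]); return im
def px2w(n,u,v,z=0.):
    c=cams.get_calibration(n); K=np.array([[c['fx'],0,c['cx']],[0,c['fy'],c['cy']],[0,0,1.]])
    d=np.array(c.get('distortion',c.get('dist',np.zeros(5))),float)
    p=cv2.undistortPoints(np.array([[[u,v]]],float),K,d)[0,0]
    r=np.array(c['rotation']).reshape(3,3)@np.array([p[0],-p[1],-1]); e=np.array(c['eye'])
    return e+r*(z-e[2])/r[2]
E
python3 - <<'E'
from h import *
snap('top','pics/top0.png'); snap('scene','pics/sc0.png')
for n in('top','scene'): print(cams.get_calibration(n))
print(readout.get_state(), ctrl.hold_point_z)
E
```

```text
{'fx': 419.93222125988126, 'fy': 419.93222125988126, 'cx': 269.8801286792331, 'cy': 214.96695870358192, 'eye': array([0.33326383, 0.05374653, 1.3551784 ]), 'rotation': array([ 0.02950584, -0.03009183, -0.69648656,  0.71633118])}
{'fx': 468.2614823970289, 'fy': 468.2614823970289, 'cx': 281.9087432293545, 'cy': 208.73298235545488, 'eye': array([-0.55180719, -0.43062494,  1.0319178 ]), 'rotation': array([ 0.35000411, -0.2193075 , -0.4785274 ,  0.77486313])}
{'time': 0.1, 'qpos': array([-1.34002738e+00,  2.87141432e-01,  1.57803742e+00,  2.85322035e-05,
        1.27863366e+00, -1.50013322e-01]), 'dq': array([ 2.69728106e-05, -1.17981113e-03, -3.42213332e-03, -8.32356328e-04,
       -1.16566016e-03, -7.63312788e-04]), 'joint_efforts': array([ 7.18508636e-04, -4.07294226e+01, -2.93698418e+01, -1.41712458e-04,
        3.39477883e-03,  8.41062729e-06]), 'eef_pos': array([ 0.25074743, -0.6260478 ,  0.23003891]), 'tcp_rot': array([ 9.81930466e-01,  1.89238811e-01, -3.11585014e-05, -1.10957614e-03]), 'contact_force': array([-0.67091133, -0.07803532,  0.03630293]), 'wrist_torque': array([0.01360719, 0.01931285, 0.01465203]), 'finger_force': 0.0, 'opening': 1.0019945554390417} 0.0187
```

View pics/top0.png

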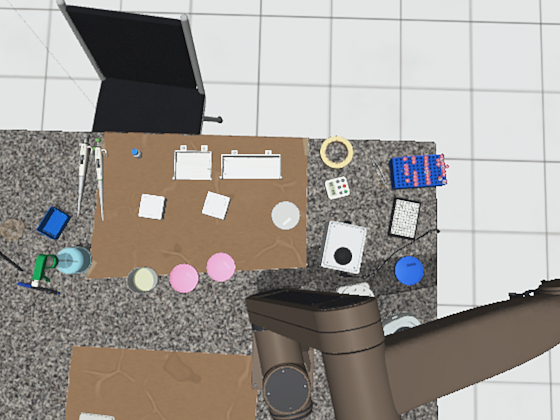

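View pics/sc0.png

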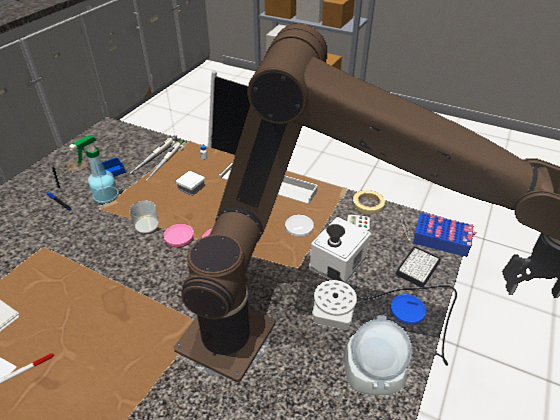

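The top view shows low-walled bin candidate at (193,165), wide high bin at (251,167), lids at (152,207) and (216,205). Dish candidates are pale (286,215), pink (184,277) and (221,267), and blue (408,270). The pale one fits, and I'll confirm it in a crop. The vial is at (136,153), the timer at (337,187) and the tape at (337,152).

```bash
sed -i "s/np.array(c\['rotation'\]).reshape(3,3)/Rotation.from_quat(c['rotation']).as_matrix()/; 1a from scipy.spatial.transform import Rotation" h.py
python3 - <<'E'
from h import *
im=cv2.imread('pics/top0.png')
cv2.imwrite('pics/crop0.png',cv2.resize(im[130:250,120:320],None,fx=4,fy=4,interpolation=cv2.INTER_CUBIC))
for n,u,v,z in [('low',193,165,0),('high',251,167,0),('b1',152,207,.04),('b2',216,205,.04),('dish',286,215,.016),('vial',136,153,.05),('timer',337,187,.02),('tape',337,152,.02)]: print(n,px2w('top',u,v,z).round(3))
E
```

```text
low [ 0.605  0.31  -0.   ]
high [0.603 0.12  0.   ]
b1 [0.459 0.426 0.04 ]
b2 [0.471 0.225 0.04 ]
dish [0.448 0.003 0.016]
vial [0.628 0.482 0.05 ]
timer [ 0.542 -0.159  0.02 ]
tape [ 0.656 -0.157  0.02 ]
```

View pics/crop0.png

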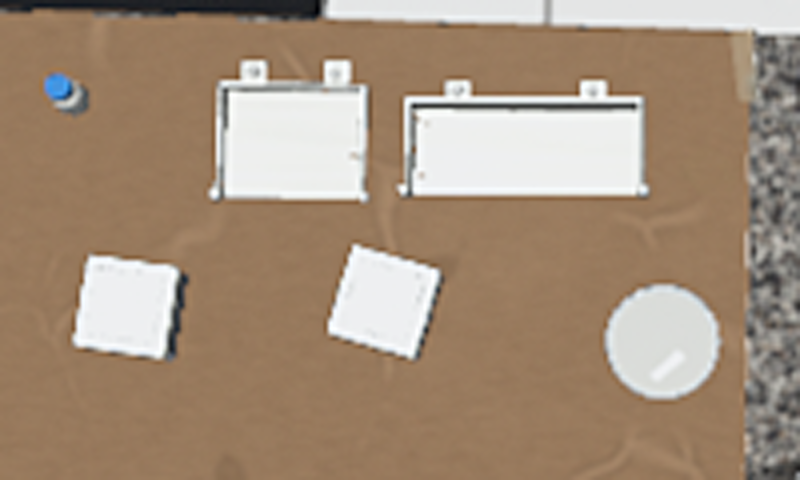

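The crop confirms the pale dish at crop (663,341), i.e. top (286,215). The low bin is on the left and the high bin on the right. Next I'll measure exact poses.

```bash
cat >> h.py <<'E'
def rects(im,boxes):
    """minAreaRect corners of the bright blob in each (u0,v0,u1,v1) window"""
    out=[]
    for (u0,v0,u1,v1) in boxes:
        g=cv2.resize(im[v0:v1,u0:u1].min(2),None,fx=4,fy=4,interpolation=cv2.INTER_CUBIC)
        m=(g>175).astype(np.uint8); n,l,s,c=cv2.connectedComponentsWithStats(m)
        k=1+s[1:,4].argmax(); p=cv2.findNonZero((l==k).astype(np.uint8))
        out.append((cv2.boxPoints(cv2.minAreaRect(p))+.5)/4-.5+[u0,v0])
    return out
E
python3 - <<'E'
from h import *
im=cv2.imread('pics/top0.png')
for (n,z),q in zip([('b1',.04),('b2',.04),('dish',.016)],rects(im,[(130,185,175,228),(195,185,238,225),(262,195,308,238)])):
    w=np.array([px2w('top',*p,z) for p in q])[:,:2]; e=w[1]-w[0]
    print(n,w.mean(0).round(4),np.degrees(np.arctan2(e[1],e[0])).round(1)%90,np.linalg.norm(e).round(4),np.linalg.norm(w[2]-w[1]).round(4))
f=lambda a,b,z:px2w('top',120+(a+.5)/4-.5,130+(b+.5)/4-.5,z).round(4)
for n,z,ps in [('low',.014,[(215,193),(365,197),(220,84),(367,87)]),('high',.03,[(404,190),(642,190),(406,98),(643,98)])]:
    print(n,[f(a,b,z)[:2] for a,b in ps])
E
```

```text
b1 [0.4619 0.4293] 84.5 0.0742 0.0743
b2 [0.4715 0.2266] 75.9 0.0736 0.0736
dish [0.4476 0.0052] 46.7 0.0893 0.0896
low [array([0.5579, 0.369 ]), array([0.5581, 0.2479]), array([0.6474, 0.3691]), array([0.6483, 0.2498])]
high [array([0.5619, 0.2147]), array([0.5673, 0.0249]), array([0.6365, 0.2159]), array([0.6419, 0.0261])]
```

Request:
step_arm --increments '[[[17,35,0],[0,0,-0.095]],[[17,35,0],[0,0,-0.095]],[[17,35,0],[0,0,-0.095]],[[17,35,0],[0,0,-0.096]],[[17,35,0],[0,0,0]],[[17,35,0],[0,0,0]],[[17,35,0],[0,0,0]],[[17,35,0],[0,0,0]]]' --fingers -1

```text
time: 0.77
eef_pos: [0.3871, -0.3446, 0.2308]
tcp_rot: [1.0, -0.0, -0.0, -0.0]
contact_force: [0.5, -0.3, -0.0]
opening: 0.001
finger_force: 0.0
```

Request:
step_arm --increments '[[[17,35,0],[0,0,0]],[[17,35,0],[0,0,0]],[[17,35,0],[0,0,0]],[[17,35,0],[0,0,0]],[[17,35,0],[0,0,0]],[[17,35,0],[0,0,0]],[[5,35,-10],[0,0,0]],[[0,35,-15],[0,0,0]]]'

```text
time: 1.43
eef_pos: [0.4956, -0.0651, 0.2076]
tcp_rot: [1.0, 0.0, 0.002, 0.001]
contact_force: [0.8, -0.4, -0.2]
opening: 0.001
finger_force: 0.0
```

Request:
step_arm --increments '[[[-5,35,-15],[0,0,0]],[[-5,35,-15],[0,0,0]],[[-5,35,-15],[0,0,0]],[[-5,35,-15],[0,0,0]],[[-5,35,-15],[0,0,0]],[[-5,35,-15],[0,0,0]],[[-5,30,-15],[0,0,0]],[[0,0,0],[0,0,0]]]'

```text
time: 2.1
eef_pos: [0.4548, 0.1769, 0.0976]
tcp_rot: [1.0, 0.002, -0.004, -0.0]
contact_force: [-0.5, 0.3, -0.2]
opening: 0.0
finger_force: 0.0
```

Request:
step_arm --increments '[[[8,25,-10],[0,0,0]],[[9,25,-15],[0,0,0]],[[0,0,-15],[0,0,0]],[[0,0,-6],[0,0,0]],[[0,0,-4],[0,0,0]],[[0,0,0],[0,0,0]]]'

```text
time: 2.6
eef_pos: [0.4751, 0.2225, 0.0504]
tcp_rot: [1.0, -0.0, -0.001, 0.0]
contact_force: [0.4, -0.1, 0.4]
opening: 0.0
finger_force: 0.0
```

Request:
step_arm --increments '[[[0,0,-3],[0,0,0]],[[0,0,-3],[0,0,0]],[[0,0,0],[0,0,0]]]'

```text
time: 2.85
eef_pos: [0.476, 0.2229, 0.0454]
tcp_rot: [1.0, -0.001, 0.0, -0.0]
contact_force: [-0.4, 0.1, 0.2]
opening: 0.001
finger_force: 0.0
```

Request:
step_arm --increments '[[[-2,2,-2],[0,0,0]],[[-2,2,-2],[0,0,0]],[[0,0,-2],[0,0,0]],[[0,0,0],[0,0,0]]]'

```text
time: 3.18
eef_pos: [0.4717, 0.2277, 0.0395]
tcp_rot: [1.0, -0.0, -0.0, -0.0]
contact_force: [-1.2, 0.8, 2.5]
opening: -0.002
finger_force: 1.1
```

Request:
step_arm --increments '[[[0,0,-1.5],[0,0,0]],[[0,0,-1.5],[0,0,0]],[[0,0,0],[0,0,0]]]'

```text
time: 3.43
eef_pos: [0.4717, 0.2277, 0.0366]
tcp_rot: [1.0, -0.0, -0.0, -0.0]
contact_force: [-1.9, 1.2, 4.9]
opening: 0.003
finger_force: 2.1
```

Request:
step_arm --increments '[[[0,0,-1.5],[0,0,0]],[[0,0,-1],[0,0,0]],[[0,0,0],[0,0,0]]]'

```text
time: 3.68
eef_pos: [0.4717, 0.2277, 0.0341]
tcp_rot: [1.0, -0.0, -0.0, -0.0]
contact_force: [-2.0, 0.8, 4.6]
opening: -0.001
finger_force: 2.3
```

Request:
step_arm --increments '[[[0,0,-1],[0,0,0]],[[0,0,0],[0,0,0]]]'

```text
time: 3.85
eef_pos: [0.4718, 0.2277, 0.034]
tcp_rot: [1.0, -0.0, -0.001, -0.0]
contact_force: [-5.5, -0.1, 10.4]
opening: -0.002
finger_force: 4.9
```

Request:
step_arm --increments '[[[0,0,-1],[0,0,0]],[[0,0,-0.5],[0,0,0]],[[0,0,0],[0,0,0]]]'

```text
time: 4.1
eef_pos: [0.4718, 0.2278, 0.0339]
tcp_rot: [1.0, 0.0, -0.001, 0.0]
contact_force: [-8.7, -2.1, 18.3]
opening: -0.0
finger_force: 9.2
```

Request:
step_arm --increments '[[[0,0,15],[0,0,0]],[[0,20,10],[0,0,0]],[[-2,36,0],[0,0,0]],[[-2,36,0],[0,0,0]],[[-2,36,0],[0,0,0]],[[-2,36,0],[0,0,0]],[[-2,36,0],[0,0,0]],[[0,0,0],[0,0,0]]]'

```text
time: 4.77
eef_pos: [0.4616, 0.4328, 0.0565]
tcp_rot: [1.0, 0.002, 0.001, -0.002]
contact_force: [-0.8, -0.7, 0.1]
opening: 0.004
finger_force: 0.0
```

Request:
step_arm --increments '[[[0,0,-4],[0,0,0]],[[0,0,-4],[0,0,0]],[[0,0,-2],[0,0,0]],[[0,0,0],[0,0,0]]]'

```text
time: 5.1
eef_pos: [0.4614, 0.4256, 0.0448]
tcp_rot: [1.0, -0.001, -0.001, 0.001]
contact_force: [0.6, -0.2, 0.3]
opening: 0.001
finger_force: 0.0
```

Request:
step_arm --increments '[[[0,0,-2],[0,0,0]],[[0,0,-2],[0,0,0]],[[0,0,-2],[0,0,0]],[[0,0,0],[0,0,0]]]'

```text
time: 5.43
eef_pos: [0.4618, 0.4269, 0.0399]
tcp_rot: [1.0, -0.0, -0.0, 0.0]
contact_force: [-0.3, 0.7, -0.3]
opening: 0.001
finger_force: 0.0
```

Request:
step_arm --increments '[[[0,0,-2],[0,0,0]],[[0,0,-1.5],[0,0,0]],[[0,0,0],[0,0,0]]]'

```text
time: 5.68
eef_pos: [0.4622, 0.4273, 0.0381]
tcp_rot: [1.0, 0.0, -0.0, 0.0]
contact_force: [-2.1, -2.7, 6.0]
opening: -0.001
finger_force: 3.0
```

Request:
step_arm --increments '[[[0,0,-1.5],[0,0,0]],[[0,0,-1],[0,0,0]],[[0,0,0],[0,0,0]]]'

```text
time: 5.93
eef_pos: [0.4622, 0.4273, 0.036]
tcp_rot: [1.0, 0.0, -0.0, 0.0]
contact_force: [-2.7, -3.2, 7.4]
opening: 0.001
finger_force: 3.7
```

Request:
step_arm --increments '[[[0,0,-1],[0,0,0]],[[0,0,-0.5],[0,0,0]],[[0,0,0],[0,0,0]]]'

```text
time: 6.18
eef_pos: [0.4622, 0.4273, 0.0347]
tcp_rot: [1.0, 0.0, -0.0, 0.0]
contact_force: [-1.4, -2.8, 7.0]
opening: -0.004
finger_force: 4.0
```

Request:
step_arm --increments '[[[0,0,-1.5],[0,0,0]],[[0,0,-1.5],[0,0,0]],[[0,0,0],[0,0,0]]]'

```text
time: 6.43
eef_pos: [0.4623, 0.4274, 0.0339]
tcp_rot: [1.0, 0.0, -0.001, 0.001]
contact_force: [-7.2, -6.3, 17.8]
opening: 0.001
finger_force: 9.0
```

Request:
step_arm --increments '[[[0,0,25],[0,0,0.05]],[[0,0,20],[0,0,0.12]],[[1,-12,0],[0,0,0.12]],[[1,-12,0],[0,0,0.12]],[[2,-12,0],[0,0,0.12]],[[2,-12,0],[0,0,0.12]],[[2,-12,0],[0,0,0.12]],[[2,-12,0],[0,0,0.12]]]' --fingers -0.2

```text
time: 7.1
eef_pos: [0.472, 0.3549, 0.0749]
tcp_rot: [0.901, 0.433, 0.0, -0.0]
contact_force: [-0.3, -0.5, 0.1]
opening: 0.397
finger_force: 0.0
```

Request:
step_arm --increments '[[[0,-10,0],[0,0,0.12]],[[0,-10,0],[0,0,0.12]],[[0,-10,0],[0,0,0.12]],[[0,0,0],[0,0,0.12]],[[0,0,0],[0,0,0.12]],[[0,0,0],[0,0,0.08]],[[0,0,-10],[0,0,0]],[[0,0,-10],[0,0,0]]]'

```text
time: 7.77
eef_pos: [0.4725, 0.3257, 0.0548]
tcp_rot: [0.708, 0.706, 0.001, 0.0]
contact_force: [0.0, 0.8, 0.4]
opening: 0.401
finger_force: 0.0
```

Request:
step_arm --increments '[[[0,0,-15],[0,0,0]],[[0,0,-15],[0,0,0]],[[0,0,-10],[0,0,0]],[[0,0,0],[0,0,0]],[[0,0,0],[0,0,0]]]'

```text
time: 8.18
eef_pos: [0.4711, 0.325, 0.0136]
tcp_rot: [0.708, 0.706, -0.001, -0.0]
contact_force: [-0.3, 0.3, -0.1]
opening: 0.404
finger_force: 0.0
```

```bash
python3 -c "
from h import *
im=snap('top','pics/top1.png'); cv2.imwrite('pics/crop1.png',cv2.resize(im[130:250,120:320,::-1],None,fx=4,fy=4,interpolation=cv2.INTER_CUBIC))"
```

```text
(no output)
```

View pics/crop1.png

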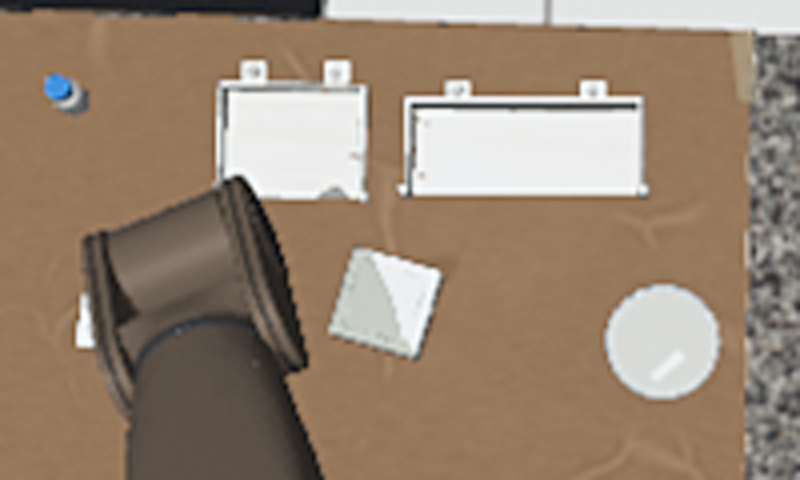

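Box 2 hasn't moved (crop 385,303) and the gripper is beside it. I'll push it in -y.

Request:
step_arm --increments '[[[0,-15,-4],[0,0,0]],[[0,-15,0],[0,0,0]],[[0,-12,0],[0,0,0]],[[0,-12,0],[0,0,0]],[[0,-12,0],[0,0,0]],[[0,-12,0],[0,0,0]],[[0,-12,0],[0,0,0]],[[0,-12,0],[0,0,0]]]'

```text
time: 8.9
eef_pos: [0.4723, 0.2223, 0.0112]
tcp_rot: [0.708, 0.707, 0.001, 0.0]
contact_force: [-0.1, 1.4, 0.8]
opening: 0.395
finger_force: 0.7
```

Request:
step_arm --increments '[[[0,-12,0],[0,0,0]],[[0,-12,0],[0,0,0]],[[0,-12,0],[0,0,0]],[[0,-12,0],[0,0,0]],[[0,-12,0],[0,0,0]],[[0,-12,0],[0,0,0]],[[0,-10,0],[0,0,0]],[[0,-8,0],[0,0,0]]]'

```text
time: 9.57
eef_pos: [0.4718, 0.1321, 0.0108]
tcp_rot: [0.708, 0.707, -0.0, -0.0]
contact_force: [0.5, 1.3, 0.6]
opening: 0.406
finger_force: 0.7
```

Request:
step_arm --increments '[[[0,15,0],[0,0,0]],[[0,0,25],[0,0,0]],[[0,0,30],[0,0,-0.12]],[[-9,-10,0],[0,0,-0.12]],[[-9,-10,0],[0,0,-0.12]],[[-9,-10,0],[0,0,-0.12]],[[-9,-10,0],[0,0,-0.12]],[[-9,-10,0],[0,0,-0.12]]]'

```text
time: 10.23
eef_pos: [0.426, 0.0974, 0.0655]
tcp_rot: [0.912, 0.41, -0.001, 0.0]
contact_force: [-0.0, -0.3, -0.3]
opening: 0.4
finger_force: 0.0
```

Request:
step_arm --increments '[[[-10,-10,0],[0,0,-0.12]],[[-4,-2,0],[0,0,-0.12]],[[0,0,0],[0,0,-0.12]],[[0,0,0],[0,0,-0.12]],[[0,0,0],[0,0,-0.12]],[[0,0,0],[0,0,-0.12]],[[0,0,0],[0,0,-0.12]],[[0,0,0],[0,0,-0.01]]]'

```text
time: 10.9
eef_pos: [0.4125, 0.0859, 0.0655]
tcp_rot: [1.0, -0.001, -0.0, 0.0]
contact_force: [-0.2, 1.3, 0.0]
opening: 0.401
finger_force: 0.0
```

```bash
python3 -c "
from h import *
print(readout.get_state()['qpos'].round(3))
im=snap('top','pics/top2.png'); cv2.imwrite('pics/crop2.png',cv2.resize(im[130:290,120:320,::-1],None,fx=3,fy=3,interpolation=cv2.INTER_CUBIC))"
```

```text
[-3.600e-02 -6.800e-02  2.299e+00 -1.000e-03  9.110e-01  1.537e+00]
```

View pics/crop2.png

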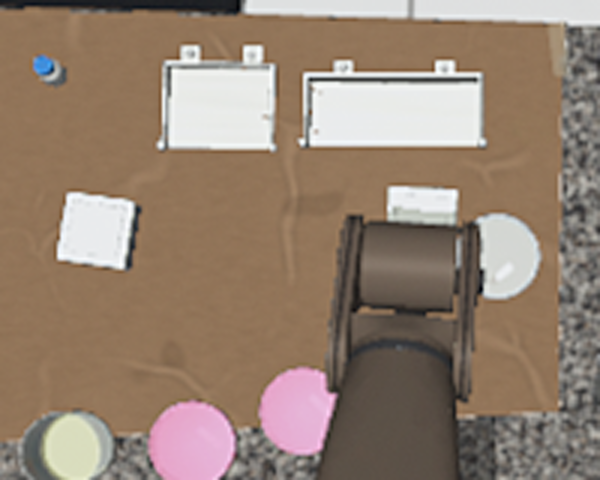

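Box 2 is squared up at crop (422,205), in line with the right slot. I'll descend behind it and push it in +x.

Request:
step_arm --increments '[[[0,0,-20],[0,0,0]],[[0,0,-20],[0,0,0]],[[0,0,-14],[0,0,0.02]],[[6,0,0],[0,0,0]],[[10,0,0],[0,0,0]],[[12,0,0],[0,0,0]],[[12,0,0],[0,0,0]],[[12,0,0],[0,0,0]]]'

```text
time: 11.62
eef_pos: [0.4671, 0.0862, 0.0131]
tcp_rot: [1.0, 0.01, 0.001, 0.0]
contact_force: [-1.0, -0.3, 0.5]
opening: 0.401
finger_force: 0.3
```

Request:
step_arm --increments '[[[12,0,0],[0,0,0]],[[12,0,0],[0,0,0]],[[12,0,0],[0,0,0]],[[10,0,0],[0,0,0]],[[10,0,0],[0,0,0]],[[8,0,0],[0,0,0]],[[6,0,0],[0,0,0]],[[0,0,0],[0,0,0]]]'

```text
time: 12.28
eef_pos: [0.5367, 0.0862, 0.0124]
tcp_rot: [1.0, 0.01, 0.001, 0.0]
contact_force: [-0.7, -0.5, 0.1]
opening: 0.403
finger_force: 0.0
```

Request:
step_arm --increments '[[[5,0,0],[0,0,0]],[[4,0,0],[0,0,0]],[[3,0,0],[0,0,0]],[[2,0,0],[0,0,0]],[[2,0,0],[0,0,0]],[[0,0,0],[0,0,0]]]'

```text
time: 12.78
eef_pos: [0.5513, 0.0864, 0.0118]
tcp_rot: [1.0, 0.01, 0.0, 0.0]
contact_force: [-0.9, 0.4, -0.7]
opening: 0.399
finger_force: 0.0
```

Request:
step_arm --increments '[[[2,0,0],[0,0,0]],[[2,0,0],[0,0,0]],[[0,0,0],[0,0,0]]]'

```text
time: 13.03
eef_pos: [0.555, 0.0863, 0.0118]
tcp_rot: [1.0, 0.01, -0.0, 0.0]
contact_force: [-1.0, -0.2, -0.2]
opening: 0.4
finger_force: 0.4
```

Request:
step_arm --increments '[[[2,0,0],[0,0,0]],[[2,0,0],[0,0,0]],[[0,0,0],[0,0,0]]]'

```text
time: 13.28
eef_pos: [0.5549, 0.0864, 0.0112]
tcp_rot: [1.0, 0.01, -0.006, 0.0]
contact_force: [-10.7, -1.3, 8.9]
opening: 0.397
finger_force: 5.9
```

Request:
step_arm --increments '[[[-15,0,0],[0,0,0]],[[-15,0,10],[0,0,0]],[[0,0,35],[0,0,0.12]],[[0,0,30],[0,0,0.12]],[[-6,36,0],[0,0,0.12]],[[-6,36,0],[0,0,0.12]],[[-6,36,0],[0,0,0.12]],[[-6,36,0],[0,0,0.12]]]'

```text
time: 13.95
eef_pos: [0.5054, 0.2319, 0.0878]
tcp_rot: [0.931, 0.364, 0.002, 0.0]
contact_force: [0.9, 0.6, 0.3]
opening: 0.4
finger_force: 0.0
```

Request:
step_arm --increments '[[[-6,36,0],[0,0,0.12]],[[-6,36,0],[0,0,0.12]],[[-6,36,0],[0,0,0.12]],[[-6,36,0],[0,0,0.12]],[[-6,36,0],[0,0,0.12]],[[-6,36,0],[0,0,0.12]],[[-3,36,0],[0,0,0.11]],[[0,14,0],[0,0,0]]]'

```text
time: 14.62
eef_pos: [0.4651, 0.5011, 0.0874]
tcp_rot: [0.705, 0.709, 0.002, -0.0]
contact_force: [-0.0, -0.1, 0.7]
opening: 0.4
finger_force: 0.0
```

```bash
python3 -c "
from h import *
s=readout.get_state();print(s['eef_pos'],s['tcp_rot'])
im=snap('top','pics/top3.png'); cv2.imwrite('pics/crop3.png',cv2.resize(im[130:290,80:320,::-1],None,fx=3,fy=3,interpolation=cv2.INTER_CUBIC))"
```

```text
[0.46505827 0.50105356 0.08740332] [ 7.05054567e-01  7.09150343e-01  1.90692567e-03 -4.61984006e-04]
```

View pics/crop3.png

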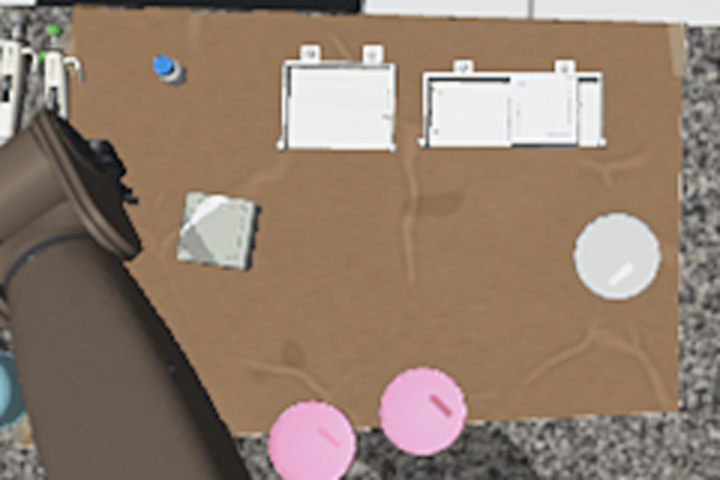

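Box 2 sits in the bin (crop 545,107), leaving about 90 mm free on its left. Box 1 is undisturbed at (218,231). Now I'll push box 1 in -y.

Request:
step_arm --increments '[[[-3,0,-25],[0,0,0]],[[0,0,-25],[0,0,0]],[[0,0,-18],[0,0,0]],[[0,0,-9],[0,0,0]],[[0,-12,0],[0,0,0]],[[0,-12,0],[0,0,0]],[[0,-12,0],[0,0,0]],[[0,-12,0],[0,0,0]]]'

```text
time: 15.33
eef_pos: [0.4641, 0.4475, 0.0117]
tcp_rot: [0.708, 0.707, 0.002, 0.0]
contact_force: [0.7, 0.9, 0.2]
opening: 0.4
finger_force: 0.3
```

Request:
step_arm --increments '[[[0,-13,0],[0,0,0]],[[0,-13,0],[0,0,0]],[[0,-13,0],[0,0,0]],[[0,-13,0],[0,0,0]],[[0,-13,0],[0,0,0]],[[0,-13,0],[0,0,0]],[[0,-13,0],[0,0,0]],[[0,-13,0],[0,0,0]]]'

```text
time: 16.0
eef_pos: [0.4628, 0.3431, 0.0098]
tcp_rot: [0.707, 0.707, -0.0, -0.0]
contact_force: [-0.5, 0.7, 1.2]
opening: 0.398
finger_force: 0.7
```

Request:
step_arm --increments '[[[0,-13,0],[0,0,0]],[[0,-13,0],[0,0,0]],[[0,-13,0],[0,0,0]],[[0,-13,0],[0,0,0]],[[0,-13,0],[0,0,0]],[[0,-13,0],[0,0,0]],[[0,-13,0],[0,0,0]],[[0,-13,0],[0,0,0]]]'

```text
time: 16.67
eef_pos: [0.4628, 0.239, 0.0098]
tcp_rot: [0.707, 0.707, -0.0, -0.0]
contact_force: [0.2, 2.0, 1.7]
opening: 0.403
finger_force: 0.6
```

Request:
step_arm --increments '[[[0,-12,0],[0,0,0]],[[0,-10,0],[0,0,0]],[[0,-5,0],[0,0,0]],[[0,0,0],[0,0,0]]]'

```text
time: 17.0
eef_pos: [0.4627, 0.2121, 0.0096]
tcp_rot: [0.708, 0.706, -0.001, -0.0]
contact_force: [-0.6, 0.4, -0.1]
opening: 0.397
finger_force: 0.0
```

Request:
step_arm --increments '[[[0,15,0],[0,0,0]],[[0,0,25],[0,0,0]],[[0,0,30],[0,0,-0.12]],[[-10,-12,0],[0,0,-0.12]],[[-10,-12,0],[0,0,-0.12]],[[-10,-12,0],[0,0,-0.12]],[[-10,-12,0],[0,0,-0.12]],[[-10,-12,0],[0,0,-0.12]]]'

```text
time: 17.67
eef_pos: [0.4122, 0.1681, 0.0647]
tcp_rot: [0.912, 0.41, -0.0, 0.0]
contact_force: [0.4, 0.3, -0.1]
opening: 0.4
finger_force: 0.0
```

Request:
step_arm --increments '[[[-8,-2,0],[0,0,-0.12]],[[-2,0,0],[0,0,-0.12]],[[0,0,0],[0,0,-0.12]],[[0,0,0],[0,0,-0.12]],[[0,0,0],[0,0,-0.12]],[[0,0,0],[0,0,-0.12]],[[0,0,0],[0,0,-0.12]],[[0,0,0],[0,0,0.01]]]'

```text
time: 18.33
eef_pos: [0.4027, 0.1665, 0.0647]
tcp_rot: [1.0, 0.009, -0.0, 0.0]
contact_force: [0.2, -1.1, -0.9]
opening: 0.402
finger_force: 0.0
```

```bash
python3 -c "
from h import *
s=readout.get_state();print(s['eef_pos'],s['tcp_rot'],s['qpos'])
im=snap('top','pics/top4.png'); cv2.imwrite('pics/crop4.png',cv2.resize(im[130:250,180:320,::-1],None,fx=5,fy=5,interpolation=cv2.INTER_CUBIC))"
```

```text
[0.4027171  0.1664984  0.06471693] [ 9.99955779e-01  9.40146101e-03 -1.87423985e-04  1.29546529e-04] [ 1.58494406e-01 -3.18357677e-02  2.26667721e+00 -2.54568638e-04
  9.07160399e-01  1.71064438e+00]
```

View pics/crop4.png

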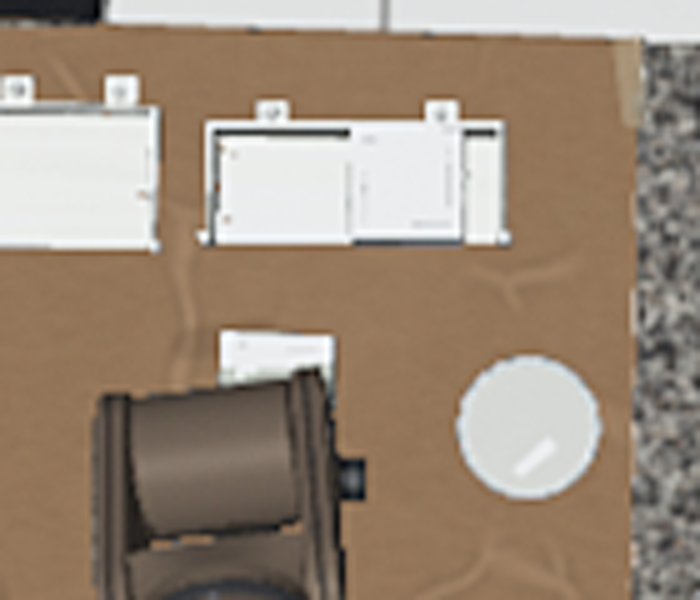

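Box 1 is at crop (277,330+), lined up with the gap (213–349). I'll push it in +x.

Request:
step_arm --increments '[[[0,0,-20],[0,0,0]],[[0,0,-20],[0,0,0]],[[0,0,-14],[0,0,0.005]],[[6,0,0],[0,0,0]],[[10,0,0],[0,0,0]],[[12,0,0],[0,0,0]],[[12,0,0],[0,0,0]],[[12,0,0],[0,0,0]]]'

```text
time: 19.05
eef_pos: [0.4572, 0.1666, 0.0122]
tcp_rot: [1.0, 0.013, 0.001, -0.0]
contact_force: [-0.4, -0.5, 0.1]
opening: 0.399
finger_force: 0.3
```

Request:
step_arm --increments '[[[12,0,0],[0,0,0]],[[12,0,0],[0,0,0]],[[10,0,0],[0,0,0]],[[10,0,0],[0,0,0]],[[8,0,0],[0,0,0]],[[8,0,0],[0,0,0]],[[8,0,0],[0,0,0]],[[0,0,0],[0,0,0]]]'

```text
time: 19.72
eef_pos: [0.525, 0.1663, 0.0114]
tcp_rot: [1.0, 0.012, 0.001, -0.0]
contact_force: [1.0, 1.2, -0.1]
opening: 0.4
finger_force: 0.0
```

Request:
step_arm --increments '[[[6,0,0],[0,0,0]],[[6,0,0],[0,0,0]],[[6,0,0],[0,0,0]],[[0,0,0],[0,0,0]]]'

```text
time: 20.05
eef_pos: [0.5424, 0.1663, 0.0111]
tcp_rot: [1.0, 0.012, 0.001, -0.0]
contact_force: [0.3, -0.3, 0.5]
opening: 0.403
finger_force: 0.0
```

Request:
step_arm --increments '[[[3,0,0],[0,0,0]],[[3,0,0],[0,0,0]],[[2,0,0],[0,0,0]],[[0,0,0],[0,0,0]]]'

```text
time: 20.38
eef_pos: [0.5494, 0.1664, 0.0109]
tcp_rot: [1.0, 0.012, 0.0, -0.0]
contact_force: [-0.2, -0.3, -0.0]
opening: 0.401
finger_force: 0.0
```

Request:
step_arm --increments '[[[2,0,0],[0,0,0]],[[2,0,0],[0,0,0]],[[0,0,0],[0,0,0]]]'

```text
time: 20.63
eef_pos: [0.553, 0.1663, 0.0108]
tcp_rot: [1.0, 0.012, -0.0, 0.0]
contact_force: [-1.3, -0.9, 0.3]
opening: 0.399
finger_force: 0.3
```

Request:
step_arm --increments '[[[2,0,0],[0,0,0]],[[1,0,0],[0,0,0]],[[0,0,0],[0,0,0]]]'

```text
time: 20.88
eef_pos: [0.553, 0.1663, 0.0104]
tcp_rot: [1.0, 0.013, -0.004, 0.0]
contact_force: [-8.0, -1.9, 6.3]
opening: 0.402
finger_force: 4.4
```

Request:
step_arm --increments '[[[-15,0,0],[0,0,0]],[[-15,0,10],[0,0,0]],[[-15,0,35],[0,0,0.12]],[[-10,-25,20],[0,0,0.12]],[[-10,-35,0],[0,0,0.12]],[[-10,-35,0],[0,0,0.12]],[[-10,-35,0],[0,0,0.12]],[[-10,-35,0],[0,0,0.12]]]'

```text
time: 21.55
eef_pos: [0.4635, 0.0077, 0.0766]
tcp_rot: [0.935, 0.354, 0.001, 0.001]
contact_force: [-0.2, -0.2, -0.1]
opening: 0.401
finger_force: 0.0
```

Request:
step_arm --increments '[[[-10,-35,0],[0,0,0.12]],[[0,-35,0],[0,0,0.12]],[[0,0,0],[0,0,0.12]],[[0,0,0],[0,0,0.12]],[[0,0,0],[0,0,0.12]],[[0,0,0],[0,0,0.12]],[[0,0,0],[0,0,0.105]],[[0,0,0],[0,0,0]]]'

```text
time: 22.22
eef_pos: [0.455, -0.0561, 0.0762]
tcp_rot: [0.723, 0.691, 0.0, 0.001]
contact_force: [-0.2, -0.3, -0.2]
opening: 0.402
finger_force: 0.0
```

```bash
python3 -c "
from h import *
s=readout.get_state();print(s['eef_pos'],s['tcp_rot'])"
```

```text
[ 0.45497823 -0.05613068  0.0762037 ] [7.22602489e-01 6.91263352e-01 3.45124147e-04 7.08842719e-04]
```

Request:
step_arm --increments '[[[-7,-14,-10],[0,0,0.045]],[[0,0,-20],[0,0,0]],[[0,0,-20],[0,0,0]],[[0,0,-15],[0,0,0]],[[0,0,-5],[0,0,0]],[[0,0,0],[0,0,0]]]'

```text
time: 22.72
eef_pos: [0.4465, -0.0695, 0.0047]
tcp_rot: [0.708, 0.706, -0.001, -0.001]
contact_force: [-0.2, 0.2, 0.2]
opening: 0.401
finger_force: 0.0
```

Request:
step_arm --increments '[[[0,8,0],[0,0,0]],[[0,8,0],[0,0,0]],[[0,10,0],[0,0,0]],[[0,10,0],[0,0,0]],[[0,12,0],[0,0,0]],[[0,12,0],[0,0,0]],[[0,12,0],[0,0,0]],[[0,12,0],[0,0,0]]]'

```text
time: 23.38
eef_pos: [0.4479, 0.0156, 0.0066]
tcp_rot: [0.707, 0.707, 0.0, 0.001]
contact_force: [0.4, -0.2, 0.2]
opening: 0.394
finger_force: 0.3
```

Request:
step_arm --increments '[[[0,12,0],[0,0,0]],[[0,12,0],[0,0,0]],[[0,12,0],[0,0,0]],[[0,12,0],[0,0,0]],[[0,12,0],[0,0,0]],[[0,12,0],[0,0,0]],[[0,12,0],[0,0,0]],[[0,12,0],[0,0,0]]]'

```text
time: 24.05
eef_pos: [0.4475, 0.1117, 0.0065]
tcp_rot: [0.707, 0.707, 0.0, 0.0]
contact_force: [-0.5, -1.3, 0.4]
opening: 0.401
finger_force: 0.3
```

Request:
step_arm --increments '[[[0,12,0],[0,0,0]],[[0,12,0],[0,0,0]],[[0,12,0],[0,0,0]],[[0,12,0],[0,0,0]],[[0,12,0],[0,0,0]],[[0,12,0],[0,0,0]],[[0,12,0],[0,0,0]],[[0,12,0],[0,0,0]]]'

```text
time: 24.72
eef_pos: [0.4473, 0.2077, 0.0064]
tcp_rot: [0.707, 0.707, 0.0, 0.0]
contact_force: [-0.8, 0.2, 0.5]
opening: 0.397
finger_force: 0.3
```

Request:
step_arm --increments '[[[0,12,0],[0,0,0]],[[0,12,0],[0,0,0]],[[0,10,0],[0,0,0]],[[0,8,0],[0,0,0]],[[0,5,0],[0,0,0]],[[0,0,0],[0,0,0]]]'

```text
time: 25.22
eef_pos: [0.4475, 0.2541, 0.0058]
tcp_rot: [0.707, 0.707, 0.0, -0.0]
contact_force: [-0.7, 0.4, -0.8]
opening: 0.4
finger_force: 0.0
```

Request:
step_arm --increments '[[[0,-20,0],[0,0,0]],[[0,-20,30],[0,0,0]],[[0,0,40],[0,0,0]],[[0,-40,10],[0,0,0]],[[0,-40,0],[0,0,0]],[[0,-40,0],[0,0,0]],[[0,0,0],[0,0,0]]]'

```text
time: 25.8
eef_pos: [0.4479, 0.0879, 0.0864]
tcp_rot: [0.71, 0.705, -0.0, 0.001]
contact_force: [-0.4, 0.2, 1.2]
opening: 0.397
finger_force: 0.0
```

```bash
python3 - <<'E'
from h import *
im=snap('top','pics/top5.png'); cv2.imwrite('pics/crop5.png',cv2.resize(im[130:250,120:320,::-1],None,fx=4,fy=4,interpolation=cv2.INTER_CUBIC))
E
```

```text
(no output)
```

View pics/crop5.png

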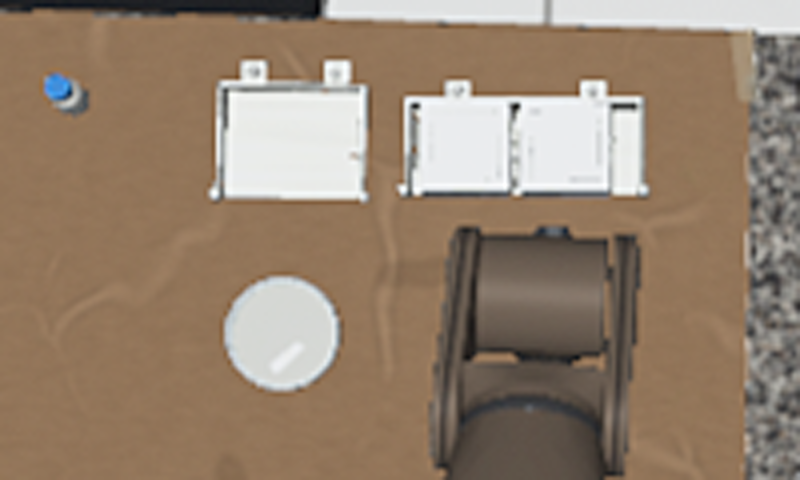

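Both boxes sit flush in the high bin (crop 460,145 and 565,145). The dish is in front of the low bin at (282,333).

```bash
python3 - <<'E'
from h import *
im=cv2.imread('pics/top5.png')
q=rects(im,[(170,192,212,235)])[0]
print(np.mean([px2w('top',*p,.016) for p in q],0))
E
```

```text
[0.44607834 0.30996957 0.016     ]
```

Request:
step_arm --increments '[[[-10,30,0],[0,0,-0.12]],[[-10,30,0],[0,0,-0.12]],[[-10,30,0],[0,0,-0.12]],[[-10,30,0],[0,0,-0.12]],[[-10,30,0],[0,0,-0.12]],[[-10,30,0],[0,0,-0.12]],[[-10,30,0],[0,0,-0.12]],[[0,11,0],[0,0,-0.12]]]'

```text
time: 26.52
eef_pos: [0.3774, 0.311, 0.0855]
tcp_rot: [0.95, 0.312, -0.001, -0.001]
contact_force: [-0.0, -0.2, 0.2]
opening: 0.397
finger_force: 0.0
```

Request:
step_arm --increments '[[[0,0,0],[0,0,-0.12]],[[0,0,0],[0,0,-0.12]],[[0,0,0],[0,0,-0.12]],[[0,0,0],[0,0,-0.12]],[[0,0,0],[0,0,-0.12]],[[0,0,0],[0,0,0]],[[0,0,0],[0,0,0]]]'

```text
time: 27.1
eef_pos: [0.3793, 0.3081, 0.0855]
tcp_rot: [1.0, 0.02, -0.0, 0.0]
contact_force: [0.2, 0.7, 0.4]
opening: 0.402
finger_force: 0.0
```

Request:
step_arm --increments '[[[0,1,-25],[0,0,-0.04]],[[0,0,-25],[0,0,0]],[[0,0,-20],[0,0,0]],[[0,0,-10],[0,0,0]],[[8,0,0],[0,0,0]],[[8,0,0],[0,0,0]],[[12,0,0],[0,0,0]],[[12,0,0],[0,0,0]]]'

```text
time: 27.77
eef_pos: [0.4225, 0.3093, 0.0075]
tcp_rot: [1.0, -0.002, 0.002, -0.001]
contact_force: [-0.3, 0.5, -0.5]
opening: 0.399
finger_force: 0.1
```

Request:
step_arm --increments '[[[12,0,0],[0,0,0]],[[12,0,0],[0,0,0]],[[12,0,0],[0,0,0]],[[12,0,0],[0,0,0]],[[12,0,0],[0,0,0]],[[12,0,0],[0,0,0]],[[12,0,0],[0,0,0]],[[10,0,0],[0,0,0]]]'

```text
time: 28.43
eef_pos: [0.5154, 0.3085, 0.0059]
tcp_rot: [1.0, -0.002, 0.0, -0.0]
contact_force: [-0.3, -0.0, 0.1]
opening: 0.403
finger_force: 0.2
```

Request:
step_arm --increments '[[[8,0,0],[0,0,0]],[[6,0,0],[0,0,0]],[[6,0,0],[0,0,0]],[[5,0,0],[0,0,0]],[[0,0,0],[0,0,0]]]'

```text
time: 28.85
eef_pos: [0.5399, 0.3086, 0.006]
tcp_rot: [1.0, -0.002, 0.001, -0.0]
contact_force: [-0.9, -0.3, 0.1]
opening: 0.404
finger_force: 0.0
```

Request:
step_arm --increments '[[[3,0,0],[0,0,0]],[[3,0,0],[0,0,0]],[[0,0,0],[0,0,0]]]'

```text
time: 29.1
eef_pos: [0.5453, 0.3087, 0.006]
tcp_rot: [1.0, -0.002, 0.0, -0.0]
contact_force: [-0.8, -0.1, -0.3]
opening: 0.396
finger_force: 0.0
```

Request:
step_arm --increments '[[[2,0,0],[0,0,0]],[[1,0,0],[0,0,0]],[[0,0,0],[0,0,0]]]'

```text
time: 29.35
eef_pos: [0.5481, 0.3086, 0.0059]
tcp_rot: [1.0, -0.002, 0.0, -0.0]
contact_force: [-0.6, -0.2, 0.2]
opening: 0.399
finger_force: 0.0
```

Request:
step_arm --increments '[[[2,0,0],[0,0,0]],[[1,0,0],[0,0,0]],[[0,0,0],[0,0,0]]]'

```text
time: 29.6
eef_pos: [0.5496, 0.3086, 0.0056]
tcp_rot: [1.0, -0.002, -0.002, 0.0]
contact_force: [-4.7, 0.2, 3.6]
opening: 0.394
finger_force: 2.5
```

Request:
step_arm --increments '[[[1.5,0,0],[0,0,0]],[[0,0,0],[0,0,0]]]'

```text
time: 29.77
eef_pos: [0.5498, 0.3086, 0.0054]
tcp_rot: [1.0, -0.002, -0.003, 0.001]
contact_force: [-8.8, -0.1, 5.0]
opening: 0.402
finger_force: 4.3
```

The dish is at the back wall. I'll retreat and check.

Request:
step_arm --increments '[[[-15,0,0],[0,0,0]],[[-25,0,0],[0,0,0]],[[0,0,35],[0,0,0]],[[-25,0,35],[0,0,0]],[[-25,0,20],[0,0,0]],[[-20,0,0],[0,0,0]],[[-20,0,0],[0,0,0]],[[0,0,0],[0,0,0]]]'

```text
time: 30.43
eef_pos: [0.4207, 0.3087, 0.095]
tcp_rot: [1.0, -0.001, 0.0, -0.0]
contact_force: [0.4, 0.7, -0.5]
opening: 0.403
finger_force: 0.0
```

```bash
python3 - <<'E'
from h import *
im=snap('top','pics/top6.png'); a=cv2.resize(im[130:225,120:360,::-1],None,fx=3.3,fy=3.3,interpolation=cv2.INTER_CUBIC)
cv2.imwrite('pics/crop6.png',a)
E
```

```text
(no output)
```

View pics/crop6.png

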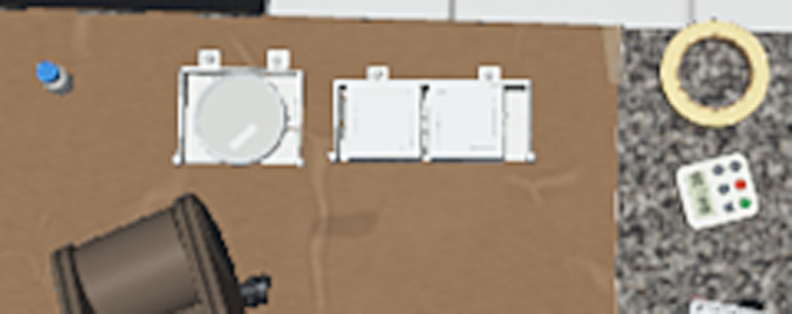

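The dish (240,117) touches the low bin's back wall and both boxes (380,120 and 463,120) are against the high bin's back. The vial, timer and tape haven't moved.

```bash
python3 -c "
from plant import sign_off
print(sign_off())"
```

```text
the job is handed in; nothing more can be done
None
```

I handed the job in at about 30 s of the 72 s; no verdict came back. Both lids are pressed home, the two boxes are against the high bin's back wall and the dish is against the low bin's. The vial, timer and tape roll look unmoved in the last picture.

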